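Un-nest the washed glaze cups and sort them into their size rows

ROBOT

A 6-joint arm with a two-finger parallel gripper is mounted at the origin on a cart in front of the work surface, level with it; the furniture and walls round the work are solid. World frame = base frame: x ahead of the robot, y to its left, z up, the work surface at z = 0. Lengths are in m, angles in degrees, forces in N, time in s.
With the tool pointing down it reaches from about 0.35 to 0.8 m from the base axis. Payload 7.3 kg.
Tool frame: the origin (TCP) lies on the centre line of the jaws, within the pads' length; the fingertips stand 11 mm ahead of it and the grasp point (between the pads) lies 8 mm behind it; x points along the fingers, y is the direction in which the jaws open and shut, and the axes are right-handed (so a half turn about x gives the same grasp; the last joint's range is limited). The gripper opens to 85 mm and grips with 20 to 120 N. Pads are 22 mm wide; open, the fingers measure 114 mm over their backs; the gripper's body (76 mm by 85 mm) begins 54 mm behind the grasp point. The pads swing forward as they close: fully open they stand 13 mm farther back than shut.
Start: joints at [-73.625, 19.595, 87.324, -0, 73.075, -8.365], TCP at [0.22, -0.477, 0.242] pointing down, gripper open.
Joint ranges: [-145.02, 145.02], [-44.19, 115.74], [2.07, 154.8], [-57.11, 237.11], [16.16, 152.29], [-177.93, 177.93]. Speed limits (degrees/s): [147.25, 147.25, 180, 180, 180, 180].

INTERFACE

Orientations are given as a 3x3 rotation matrix whose columns are the frame's x, y, z axes.
In Python, from plant import * gives the robot as it stands.
- The arm moves only by the tool send_rows, never from a script. Its argument "rows" is one flat list of numbers, 6 for each row, row after row: the shift along the tool's x, y, z in mm, then the turn, a rotation vector about the tool's x, y, z in degrees. A call has exactly 5 rows; each row is the pose to reach, as a shift and turn from the pose commanded when the call began, along the tool's axes at that moment; what a row does not reach only later rows make up. A row lasts 1/10 s, in which the tool goes at most 50 mm and 8.59 degrees, less where a joint would pass 70% of its speed; a pose out of reach is approached as far as the arm can. A call with a gripper value outside its range is refused whole. "jaw" is the opening, from 0 (shut) to 1 (fully open), set as the call begins (left out, the last holds). The fingers move at their own pace and stop on an object; "squeeze" is the grip in N (left out, the last holds). Time passes only in rows, so rows that repeat a pose let the fingers close, or fill a call up. It gives the time, the measured TCP pose, the force and the opening at its end, in the units of the state.
- state(): the state, without advancing time (a new reading comes with each control period).
- capture(name): name is "scene" or "top"; returns (picture, depth): 420x560x3 uint8, red, green, blue; 420x560 float32, m along the optical axis (not along the pixel's ray), 0 where there is no reading.
- camera_info(name): a dict with "vfov" (degrees; the focal length in pixels is half the picture's height over the tangent of half this angle, whatever the lens; pixels are square), "cx", "cy" (the principal point, pixels), "R" (3x3) and "t" (3): a world point X has camera coordinates R X + t. Camera axes: x right, y down, z forward; pixel columns grow to the right and rows downward; lengths in m; the calibration is good to about 2 mm. A picture is of the moment at which its call begins. camera_info takes no time and is no camera call.
- finish_job(): hands the job in, once; it reports no verdict.
The state is a dict: "time_s": time; "joint_positions": joint angles; "joint_velocities": joint speeds; "tau": joint torques, N m; "tcp_pos": TCP position; "eef_rot": TCP orientation; "force": force on the tool from outside, world axes, zero at the start; "wrist_torque": the same for the moment, N m; "finger_gap": opening from 0.0 (shut) to 1.0 (fully open).
Only numpy, scipy, OpenCV 4.12 (cv2) and the standard library are available. Lean on these libraries where they do the work, as an engineer would, in place of code of your own. Each camera call takes 0.05 s, during which the arm holds its last target. There are 200 camera calls.

TASK

The washed glaze cups are still nested upside down under the two large cups, where they will not dry. Pull the nests apart and stand every cup, still upside down, flat in the draining row made for its size (each row's width just suits its cups), next to any cup already there; do not drop the cups, and leave the pale green bottle and the vase where they stand.

Things in the scene. Friction and masses are not known exactly. Their poses are not given: they have to be found in the camera images.
- large_1_center (a point): Centre (on the axis, half-way up) of a large plain white ceramic cup standing upside down, foot up, z axis up: straight round wall, 68 mm outside diameter, 88 mm high, wall 3.5 mm, closed flat top 5 mm thick, open below; about 0.2 kg. It stands on the table; hides either one small cup, or a medium cup that in turn hides a small cup. Nested cups fit loosely (3.5 mm play all round).
- large_2_center (a point): Centre (on the axis, half-way up) of a large plain white ceramic cup standing upside down, foot up, z axis up: straight round wall, 68 mm outside diameter, 88 mm high, wall 3.5 mm, closed flat top 5 mm thick, open below; about 0.2 kg. It stands on the table; hides whatever the other large cup does not. Nested cups fit loosely (3.5 mm play all round).
- medium_1_center (a point): Centre (on the axis, half-way up) of a medium plain white ceramic cup standing upside down, foot up, z axis up: straight round wall, 54 mm outside diameter, 74 mm high, wall 3.5 mm, closed flat top 5 mm thick, open below; about 0.13 kg. It starts rim-down on the table inside one of the two large cups, with small_1 inside it. Nested cups fit loosely (3.5 mm play all round).
- small_1_center (a point): Centre (on the axis, half-way up) of a small plain white ceramic cup standing upside down, foot up, z axis up: straight round wall, 40 mm outside diameter, 60 mm high, wall 3.5 mm, closed flat top 5 mm thick, open below; about 0.08 kg. It starts rim-down on the table inside medium_1. Nested cups fit loosely (3.5 mm play all round).
- small_2_center (a point): Centre (on the axis, half-way up) of a small plain white ceramic cup standing upside down, foot up, z axis up: straight round wall, 40 mm outside diameter, 60 mm high, wall 3.5 mm, closed flat top 5 mm thick, open below; about 0.08 kg. It starts rim-down on the table inside the large cup that does not hold medium_1. Nested cups fit loosely (3.5 mm play all round).
- medium_2_center (a point): Centre (on the axis, half-way up) of a medium plain white ceramic cup standing upside down, foot up, z axis up: straight round wall, 54 mm outside diameter, 74 mm high, wall 3.5 mm, closed flat top 5 mm thick, open below; about 0.13 kg. It already stands in the medium row at the start, off the row's middle, and may stay there. Nested cups fit loosely (3.5 mm play all round).
- row_large_floor (a point): Centre of the floor of the large row: a low wooden tray fixed on the board, inside 210 mm long (its x axis) and 84 mm wide (its y axis), with rails 8 mm wide standing 12 mm above the floor all round. For the 68 mm cups, which stand rim-down on this floor (12 mm above the table). The three rows lie side by side in any order, centres in line, 105 mm apart, the middle one at the board's centre.
- row_medium_floor (a point): Centre of the floor of the medium row: a low wooden tray fixed on the board, inside 210 mm long (its x axis) and 70 mm wide (its y axis), with rails 8 mm wide standing 12 mm above the floor all round. For the 54 mm cups, which stand rim-down on this floor (12 mm above the table). The three rows lie side by side in any order, centres in line, 105 mm apart, the middle one at the board's centre.
- row_small_floor (a point): Centre of the floor of the small row: a low wooden tray fixed on the board, inside 210 mm long (its x axis) and 56 mm wide (its y axis), with rails 8 mm wide standing 12 mm above the floor all round. For the 40 mm cups, which stand rim-down on this floor (12 mm above the table). The three rows lie side by side in any order, centres in line, 105 mm apart, the middle one at the board's centre.
- board_top (a point): Centre of the top of the plywood board (250 x 326 x 8 mm, fixed on the table) that carries the three rows; x along the rows, y across them, lined up with the rows' own axes.
- bottle_mint_center (a point): Centre (half-way up) of a loose pale green squeeze bottle, 72 mm in diameter and 125 mm high, standing on the table between the nests and the board. Bystander.
- bisque_vase_center (a point): Centre (half-way up) of a loose white bisque vase, 111 mm across and 233 mm high, on the table. Bystander.
Things that resemble listed ones, but are neither listed nor needed, are in the scene too. Leave any blue, brown or purple look-alike of the part that bears large_2_center alone.

How it is judged:
By the outcome, as a careful person would: the job done as asked, in the order asked, and still so for the second after the job is handed in, with the robot touching nothing.
It also fails if it takes over 72 s, if anything falls off the work surface, if the arm or the gripper's body presses on something with over 40 N, if the wrist force passes 120 N, or if a joint passes its speed limit or range.

## Working session

There is one attempt and no reset: what is moved stays moved. The work goes in short steps, Python scripts to look and compute and a tool call to move; the robot and the scene stay as the last step left them, time stands still between calls to the robot, and variables do not carry over. Pictures are saved under pics/ and viewed, about 8 in all and at most 12, crops included, and the job is handed in when it is done.

Besides the shell and the picture viewer there is one more tool, called after "Call:" in YAML: its name, and indented under it one key for each argument. send_rows: Moves the arm, as the interface text tells. Its arguments: {"type":"object","properties":{"rows":{"type":"array"},"jaw":{"type":"number"},"squeeze":{"type":"number"}},"required":["rows"]}

```bash
ls; mkdir -p pics; python3 - <<'E'
from plant import *
import cv2,numpy as np
print(state())
for n in ("scene","top"):
    p,d=capture(n); print(n,camera_info(n)); cv2.imwrite(f"pics/{n}0.png",p[:,:,::-1]); np.savez(f"{n}0.npz",p=p,d=d)
E
```

```text
pics
{'time_s': 0.0, 'joint_positions': array([-7.36258297e+01,  1.96340736e+01,  8.73778506e+01,  5.13351142e-04,
        7.30740752e+01, -8.36439195e+00]), 'joint_velocities': array([-0.02974561, -0.00922636,  0.00884908,  0.08144364,  0.08028161,
       -0.12184658]), 'tau': array([ 1.18847125e-03, -4.33678758e+01, -2.46007937e+01, -1.85841882e-04,
        7.90793099e-03, -3.36518269e-06]), 'tcp_pos': array([ 0.21962039, -0.47643129,  0.24164357]), 'eef_rot': array([[-4.14913433e-04,  4.18475757e-01, -9.08227873e-01],
       [ 1.44251031e-03, -9.08226755e-01, -4.18475901e-01],
       [-9.99998874e-01, -1.48375935e-03, -2.26820115e-04]]), 'force': array([-0.29687397,  0.16736057, -0.06022268]), 'wrist_torque': array([-0.03559253,  0.03997424, -0.02914938]), 'finger_gap': 0.9965098498512744}
scene {'vfov': 44.784755111953295, 'cx': 278.8700282084885, 'cy': 205.97146766375783, 'R': array([[ 0.65178294, -0.75832743, -0.01088596],
       [-0.41902712, -0.34811597, -0.83858902],
       [ 0.63213548,  0.55113953, -0.54465581]]), 't': array([-0.39544783,  0.33747206,  1.12402731])}
top {'vfov': 56.060660972063594, 'cx': 276.65884706283066, 'cy': 209.0334286104078, 'R': array([[-0.00924836, -0.99995554, -0.00184214],
       [-0.99649703,  0.00936947, -0.08310166],
       [ 0.08311522,  0.00106713, -0.99653937]]), 't': array([-0.00221226,  0.57897801,  0.99866992])}
```

View pics/scene0.png

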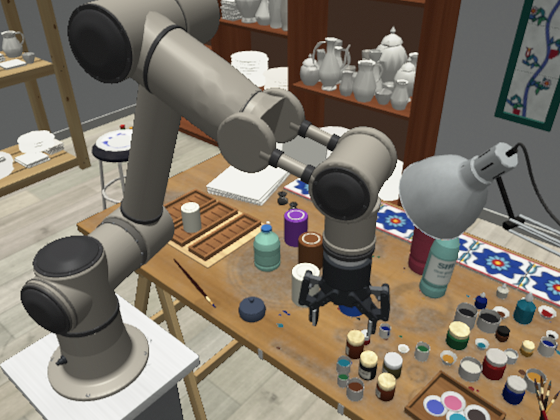

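View pics/top0.png

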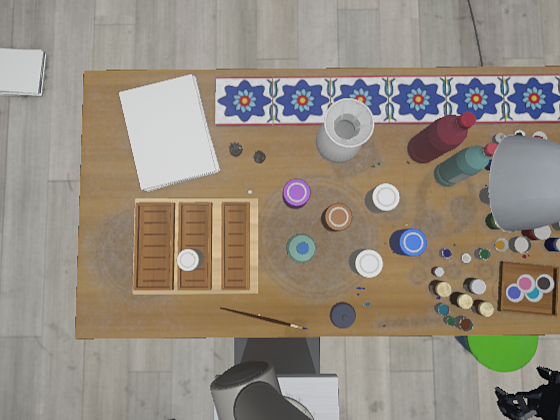

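The scene view shows the arm, with the board and its three rows at about (215,225). In the top view the white large cups are at (386,197) and (369,263), and medium_2 is at (188,260) in the middle row. The coloured look-alikes are blue (413,241), brown (338,217) and purple (297,192). The bottle is at (301,248) and the vase at (346,128).

```bash
cat > h.py <<'E'
import numpy as np,cv2
from plant import *
def cam(n):
    c=camera_info(n); return c, 210/np.tan(np.radians(c["vfov"]/2))
def cloud(n,d):
    c,f=cam(n); v,u=np.mgrid[0:420,0:560]
    X=np.stack([(u-c["cx"])/f*d,(v-c["cy"])/f*d,d],-1)
    return (X-c["t"])@c["R"]      # R^T (X-t)
def ray(n,u,v,z):
    c,f=cam(n); o=-c["R"].T@c["t"]; r=c["R"].T@np.array([(u-c["cx"])/f,(v-c["cy"])/f,1])
    return o+r*(z-o[2])/r[2]
def proj(n,X):
    c,f=cam(n); q=c["R"]@np.asarray(X)+c["t"]; return f*q[0]/q[2]+c["cx"],f*q[1]/q[2]+c["cy"]
E
python3 - <<'E'
from h import *
np.set_printoptions(precision=4,suppress=True)
D=np.load("top0.npz");P=cloud("top",D["d"]);S=np.load("scene0.npz");Q=cloud("scene",S["d"])
for n,u,v in [("L_a",386,197),("L_b",369,263),("blue",413,241),("brown",338,217),("purple",297,192),("bottle",301,248),("med2",188,260),("table",330,170),("tabR",350,300),("r1",155,250),("r2",196,225),("r3",236,245),("board",250,250),("gray",343,315),("cart",325,395),("lamp",535,180),("vase",346,128),("cat",530,370),("arm",240,385)]:
    p=P[v,u]; s=proj("scene",p); ui,vi=int(round(s[0])),int(round(s[1]))
    print(n,p,"scene px",ui,vi,Q[vi,ui] if 0<=ui<560 and 0<=vi<420 else "")
# circle fits on cup tops
hsv=cv2.cvtColor(D["p"],cv2.COLOR_RGB2HSV)
for n,(u,v) in dict(La=(386,197),Lb=(369,263),m2=(188,260)).items():
    z=P[v,u,2]; m=np.zeros((420,560),np.uint8)
    w=(abs(P[...,2]-z)<.008); m[v-25:v+25,u-25:u+25]=w[v-25:v+25,u-25:u+25]
    c=max(cv2.findContours(m,0,1)[0],key=cv2.contourArea); (cx,cy),r=cv2.minEnclosingCircle(c)
    pts=np.array([ray("top",*q[0],z) for q in c]); A=np.c_[2*pts[:,:2],np.ones(len(pts))]
    s=np.linalg.lstsq(A,(pts[:,:2]**2).sum(1),rcond=None)[0]
    print(n,"z",np.median(P[...,2][m>0]),"ctr",s[:2],"r",np.sqrt(s[2]+s[0]**2+s[1]**2),cx,cy,r)
# board
z=P[...,2]; reg=np.zeros_like(z,bool);reg[190:305,120:265]=1
print("heights col scan row 245:",[(u,round(float(z[245,u])*1000)) for u in range(128,264,3)])
light=((D["p"].astype(int)[...,0]>190)&(D["p"][...,2]<190)&(D["p"].astype(int)[...,2]>100)&reg).astype(np.uint8)
c=max(cv2.findContours(light,0,1)[0],key=cv2.contourArea);R=cv2.minAreaRect(c);b=cv2.boxPoints(R);print(R,b)
print([ray("top",*q,.008) for q in b])
im=cv2.resize(D["p"][185:305,120:270,::-1],None,fx=5,fy=5,interpolation=cv2.INTER_CUBIC);cv2.imwrite("pics/board.png",im)
E
```

```text
L_a [ 0.6002 -0.2734  0.0909] scene px 358 247 [ 0.1979 -0.5068  0.444 ]
L_b [ 0.4416 -0.2278  0.09  ] scene px 305 271 [ 0.1984 -0.4122  0.3477]
blue [ 0.4931 -0.3356  0.0889] scene px 355 279 [ 0.1966 -0.5075  0.3852]
brown [ 0.5526 -0.1556  0.0923] scene px 310 238 [ 0.5534 -0.155   0.0899]
purple [ 0.6149 -0.0577  0.0871] scene px 296 216 [ 0.6101 -0.0616  0.0896]
bottle [ 0.4795 -0.063   0.1303] scene px 265 225 [ 0.484  -0.0596  0.1262]
med2 [0.4527 0.2063 0.0899] scene px 190 206 [0.4542 0.2071 0.0894]
table [ 0.6852 -0.1518 -0.0041] scene px 336 243 [ 0.1802 -0.4807  0.4488]
tabR [ 0.3417 -0.1961  0.0012] scene px 269 314 [ 0.3394 -0.1985  0.0053]
r1 [0.4759 0.3111 0.0086] scene px 176 213 [0.4732 0.3071 0.0124]
r2 [0.5399 0.2031 0.0152] scene px 215 215 [0.5403 0.2019 0.0155]
r3 [0.4869 0.0992 0.012 ] scene px 226 237 [0.4842 0.0964 0.0133]
board [0.4736 0.0629 0.0097] scene px 232 244 [0.4734 0.0612 0.0114]
gray [ 0.4939 -0.0087  1.0433] scene px 233 -232 
cart [ 0.1035 -0.1265  0.0005] scene px 173 360 [ 0.1025 -0.1271  0.001 ]
lamp [ 0.5916 -0.4339  0.3992] scene px 433 1
[... 617 characters left out ...]
134, 26), (137, 23), (140, 11), (143, 13), (146, 15), (149, 13), (152, 14), (155, 15), (158, 12), (161, 14), (164, 11), (167, 13), (170, 25), (173, 16), (176, 11), (179, 24), (182, 10), (185, 13), (188, 15), (191, 15), (194, 11), (197, 10), (200, 15), (203, 12), (206, 14), (209, 29), (212, 9), (215, 8), (218, 10), (221, 22), (224, 20), (227, 12), (230, 14), (233, 14), (236, 12), (239, 12), (242, 13), (245, 15), (248, 26), (251, 12), (254, 9), (257, 3), (260, 0), (263, 3)]
((196.0, 245.5), (93.0, 122.0), 90.0) [[135. 199.]
 [257. 199.]
 [257. 292.]
 [135. 292.]]
[array([0.6104, 0.3663, 0.008 ]), array([0.6073, 0.0441, 0.008 ]), array([0.3652, 0.0453, 0.008 ]), array([0.3681, 0.3613, 0.008 ])]
```

View pics/board.png

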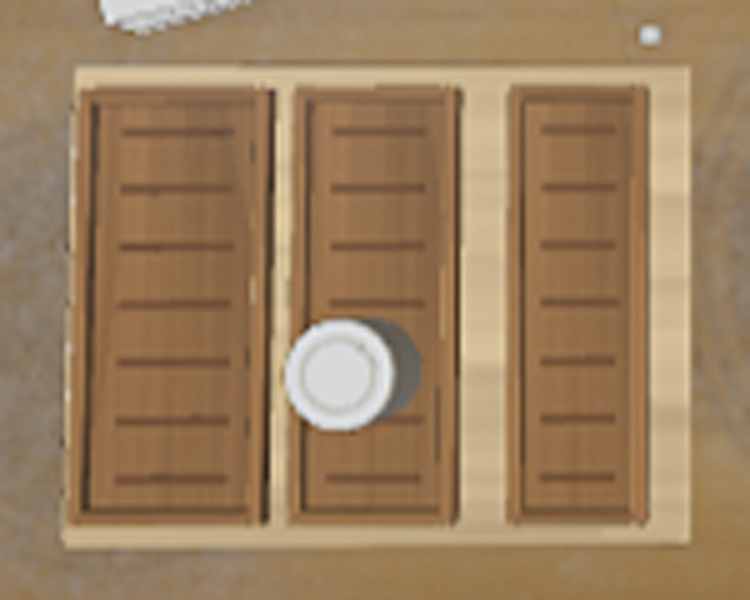

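The trays run large, medium, small from left to right, with medium_2 in the middle one at crop (340,375). I'll start the arm moving toward the nests and work out the row geometry in the same turn.

Call:
send_rows:
  rows: [0,-17,-38,-8.1,0,0,0,-34,-76,-16.2,0,0,0,-51,-114,-24.3,0,0,0,-68,-152,-32.4,0,0,0,-85,-190,-40.5,0,0]
  jaw: 1
  squeeze: 40

```text
time_s: 0.6
tcp_pos: [0.3574, -0.3186, 0.2421]
eef_rot: [[-0.0, 0.91, -0.414], [0.0, -0.414, -0.91], [-1.0, -0.0, -0.0]]
force: [1.1, -0.1, 0.2]
finger_gap: 0.998
```

```bash
python3 - <<'E'
from h import *
np.set_printoptions(precision=4,suppress=True)
f=lambda x,y,z:ray("top",120+x/5-.4,185+y/5-.4,z)
print("board",*[f(*q,.008) for q in[(76,66),(691,67),(690,546),(63,547)]],sep="\n")
for n,q in dict(L=[(80,88),(274,88),(68,523),(268,523)],M=[(297,88),(461,88),(289,523),(458,523)],S=[(508,86),(648,86),(507,523),(647,523)]).items():
    p=np.array([f(*a,.024) for a in q]); print(n,p.mean(0),"yaw",[np.degrees(np.arctan2(a[1],a[0])) for a in(p[0]-p[2],p[1]-p[3])],"w",p[0,1]-p[1,1],p[2,1]-p[3,1],"l",p[0,0]-p[2,0])
for n in("top","scene"):
    P=cloud(n,np.load(n+"0.npz")["d"])
    for k,(x,y) in dict(L=(.487,.308),M=(.53,.205),S=(.487,.1)).items():
        m=(abs(P[...,0]-x)<.03)&(abs(P[...,1]-y)<.02); print(n,k,"floor z",np.median(P[...,2][m]),m.sum())
s=state();print(s["time_s"],s["tcp_pos"],s["eef_rot"],s["joint_positions"])
E
```

```text
board
[0.6136 0.3669 0.008 ]
[0.61   0.0419 0.008 ]
[0.3606 0.0438 0.008 ]
[0.3631 0.3684 0.008 ]
L [0.4882 0.3088 0.024 ] yaw [np.float64(-0.3999267379649154), np.float64(-0.0817453832619194)] w 0.10087052855972184 0.1021094219401869 l 0.22307880909214284
M [0.4872 0.2038 0.024 ] yaw [np.float64(-0.3995567024078522), np.float64(-0.1400856198984327)] w 0.08523964800978304 0.08624976820526145 l 0.2230333639149622
S [0.4868 0.1002 0.024 ] yaw [np.float64(0.009208088618452077), np.float64(-0.3288784513096619)] w 0.07274452849088184 0.07142270767340761 l 0.22404783121002958
top L floor z 0.013280369861358686 356
top M floor z 0.0134655730638885 357
top S floor z 0.013245976250045113 359
scene L floor z 0.013930196309533422 83
scene M floor z -0.7297920750541959 281
scene S floor z -0.43250027079998027 406
0.6 [ 0.3574 -0.3186  0.2421] [[-0.0003  0.9104 -0.4138]
 [ 0.0004 -0.4138 -0.9104]
 [-1.     -0.0004 -0.0002]] [-50.8952  14.7829  94.256    0.0009  70.9897 -26.4494]
```

Call:
send_rows:
  rows: [0,12,-40,-8.15,0,0,0,25,-79,-16.3,0,0,0,37,-119,-24.4,0,0,50,37,-119,-24.4,0,0,100,37,-119,-24.4,0,0]

```text
time_s: 1.1
tcp_pos: [0.4417, -0.2267, 0.142]
eef_rot: [[0.003, 1.0, -0.003], [-0.002, -0.003, -1.0], [-1.0, 0.003, 0.002]]
force: [0.0, -0.6, -1.0]
finger_gap: 0.997
```

```bash
python3 - <<'E'
from h import *
np.set_printoptions(precision=4,suppress=True)
s=state();print(s["time_s"],s["tcp_pos"],s["eef_rot"],s["joint_positions"])
p,d=capture("scene");np.savez("scene1.npz",p=p,d=d);cv2.imwrite("pics/s1.png",cv2.resize(p[180:390,180:460,::-1],None,fx=2.8,fy=2.8))
Q=cloud("scene",d)
for n,(x,y) in dict(La=(.5999,-.2712),Lb=(.4405,-.2259)).items():
    m=(np.hypot(Q[...,0]-x,Q[...,1]-y)<.045)&(abs(Q[...,2]-.089)<.006); q=Q[m]; print(n,m.sum(),q[:,2].mean() if len(q) else 0,q.min(0),q.max(0))
E
```

```text
1.1 [ 0.4417 -0.2267  0.142 ] [[ 0.0033  1.     -0.003 ]
 [-0.0025 -0.003  -1.    ]
 [-1.      0.0033  0.0025]] [-36.0205  22.7558 100.1349  -0.0047  56.8715 -35.8474]
La 371 0.08969344313379522 [ 0.5641 -0.3059  0.083 ] [ 0.6351 -0.2407  0.0944]
Lb 441 0.08977181629787466 [ 0.4063 -0.2614  0.0832] [ 0.4747 -0.1938  0.0944]
```

View pics/s1.png

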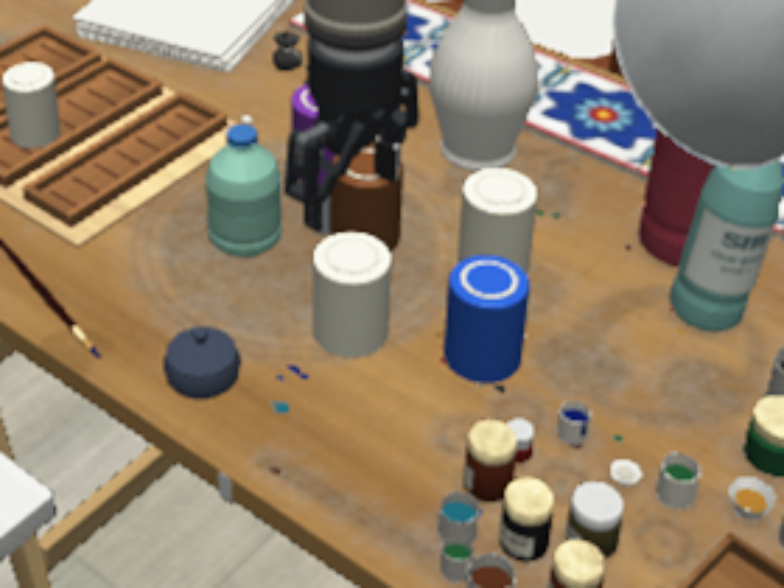

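Both views agree on Lb and La, and the gripper is centred above Lb (crop 352,255). Next I descend and grip.

Call:
send_rows:
  rows: [46,0,0,0,0,0,92,0,0,0,0,0,92,0,0,0,0,0,92,0,0,0,0,0,92,0,0,0,0,0]

```text
time_s: 1.65
tcp_pos: [0.4415, -0.2287, 0.0529]
eef_rot: [[0.003, 1.0, -0.007], [-0.003, -0.007, -1.0], [-1.0, 0.003, 0.003]]
force: [0.0, -0.1, 0.5]
finger_gap: 1.002
```

Call:
send_rows:
  rows: [0,0,0,0,0,0,0,0,0,0,0,0,0,0,0,0,0,0,0,0,0,0,0,0,0,0,0,0,0,0]
  jaw: 0.6
  squeeze: 40

```text
time_s: 2.15
tcp_pos: [0.4415, -0.2285, 0.0531]
eef_rot: [[0.004, 1.0, -0.007], [-0.003, -0.007, -1.0], [-1.0, 0.004, 0.003]]
force: [-0.7, 1.0, 10.5]
finger_gap: 0.798
```

Call:
send_rows:
  rows: [-10,0,0,0,0,0,-30,0,0,0,0,0,-55,0,0,0,0,0,-80,0,0,0,0,0,-100,0,0,0,0,0]

```text
time_s: 2.65
tcp_pos: [0.4403, -0.2277, 0.153]
eef_rot: [[0.002, 1.0, -0.006], [-0.001, -0.006, -1.0], [-1.0, 0.002, 0.001]]
force: [0.2, -1.0, -1.1]
finger_gap: 0.795
```

Call:
send_rows:
  rows: [-45,0,-20,0,0,0,-60,5,-65,0,0,0,-60,15,-112,0,0,0,-60,25,-160,0,0,0,-60,35,-207,0,0,0]

```text
time_s: 3.15
tcp_pos: [0.4763, -0.0189, 0.2119]
eef_rot: [[0.002, 1.0, -0.007], [-0.0, -0.007, -1.0], [-1.0, 0.002, 0.0]]
force: [0.1, -0.5, -1.3]
finger_gap: 0.794
```

Call:
send_rows:
  rows: [0,9,-47,0,0,0,0,18,-94,0,0,0,0,27,-141,0,0,0,0,36,-188,0,0,0,0,45,-235,0,0,0]

```text
time_s: 3.65
tcp_pos: [0.5227, 0.2159, 0.2117]
eef_rot: [[0.001, 1.0, -0.006], [0.0, -0.006, -1.0], [-1.0, 0.001, -0.0]]
force: [0.9, -0.7, -1.2]
finger_gap: 0.795
```

Call:
send_rows:
  rows: [0,8,-48,0,0,0,0,16,-96,0,0,0,40,16,-96,0,0,0,80,16,-96,0,0,0,110,16,-96,0,0,0]

```text
time_s: 4.15
tcp_pos: [0.5383, 0.3101, 0.099]
eef_rot: [[-0.002, 1.0, -0.005], [-0.001, -0.005, -1.0], [-1.0, -0.002, 0.001]]
force: [-0.3, 0.3, -1.7]
finger_gap: 0.796
```

```bash
python3 - <<'E'
from h import *
s=state();print(s["time_s"],s["tcp_pos"],s["eef_rot"].round(4),s["joint_positions"])
p,d=capture("top");np.savez("top1.npz",p=p,d=d);cv2.imwrite("pics/t1.png",cv2.resize(p[130:310,110:440,::-1],None,fx=2.4,fy=2.4))
E
```

```text
4.15 [0.53833139 0.3100851  0.09898847] [[-1.6e-03  1.0e+00 -5.0e-03]
 [-8.0e-04 -5.0e-03 -1.0e+00]
 [-1.0e+00 -1.6e-03  9.0e-04]] [ 2.28832610e+01  3.73381413e+01  8.15088622e+01 -1.11556988e-02
  6.12548878e+01  2.31762436e+01]
```

View pics/t1.png

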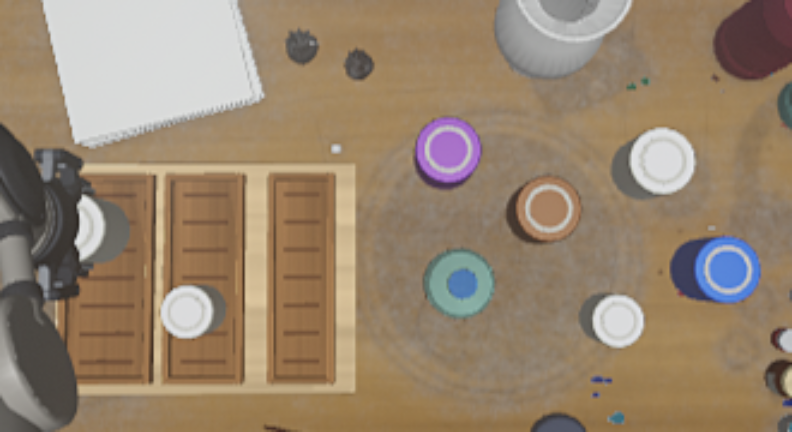

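A medium cup, m1, was left at crop (618,321), and the large cup hangs over the large row. I lower it and measure m1.

Call:
send_rows:
  rows: [15,0,0,0,0,0,25,0,0,0,0,0,30,0,0,0,0,0,33,0,0,0,0,0,33,0,0,0,0,0]

```text
time_s: 4.7
tcp_pos: [0.5397, 0.3099, 0.0678]
eef_rot: [[0.001, 1.0, -0.006], [0.0, -0.006, -1.0], [-1.0, 0.001, -0.0]]
force: [-0.1, 0.2, -1.3]
finger_gap: 0.794
```

```bash
cat >> h.py <<'E'
def cups(d,lst):
    P=cloud("top",d)
    for n,(x,y,z) in lst.items():
        u,v=map(int,proj("top",(x,y,z))); m=np.zeros((420,560),np.uint8); w=abs(P[...,2]-z)<.008
        s=np.s_[max(v-22,0):v+22,u-22:u+22]; m[s]=w[s]
        cs=cv2.findContours(m,0,1)[0]
        if not cs: print(n,"none"); continue
        c=max(cs,key=cv2.contourArea); zz=np.median(P[...,2][m>0])-.0013
        p=np.array([ray("top",*q[0],zz)[:2] for q in c]); a=np.linalg.lstsq(np.c_[2*p,np.ones(len(p))],(p**2).sum(1),rcond=None)[0]
        print(n,"ctr",a[:2].round(4),"top z %.4f r %.4f"%(zz,np.sqrt(a[2]+a[0]**2+a[1]**2)))
E
python3 - <<'E'
from h import *
cups(np.load("top1.npz")["d"],dict(m1=(.44,-.226,.074),La=(.6,-.271,.088),m2=(.453,.208,.086)))
s=state();print(s["tcp_pos"],s["force"])
E
```

```text
m1 ctr [ 0.4394 -0.2257] top z 0.0740 r 0.0258
La ctr [ 0.6003 -0.2717] top z 0.0879 r 0.0328
m2 ctr [0.453  0.2081] top z 0.0862 r 0.0260
[0.53974657 0.30985403 0.06782536] [-0.0515972   0.23521889 -1.26280866]
```

Call:
send_rows:
  rows: [1.5,0,0,0,0,0,2.5,0,0,0,0,0,3,0,0,0,0,0,3,0,0,0,0,0,3,0,0,0,0,0]

```text
time_s: 5.2
tcp_pos: [0.5398, 0.3101, 0.0653]
eef_rot: [[0.001, 1.0, -0.006], [0.001, -0.006, -1.0], [-1.0, 0.001, -0.001]]
force: [-1.6, -0.6, 5.1]
finger_gap: 0.797
```

Call:
send_rows:
  rows: [0,0,0,0,0,0,0,0,0,0,0,0,0,0,0,0,0,0,0,0,0,0,0,0,0,0,0,0,0,0]
  jaw: 0.95

```text
time_s: 5.7
tcp_pos: [0.5395, 0.3098, 0.0641]
eef_rot: [[-0.0, 1.0, -0.006], [-0.0, -0.006, -1.0], [-1.0, -0.0, 0.0]]
force: [0.5, -0.9, 0.0]
finger_gap: 0.95
```

Call:
send_rows:
  rows: [-40,0,0,0,0,0,-85,0,0,0,0,0,-125,-5,25,0,0,0,-130,-13,72,0,0,0,-130,-21,120,0,0,0]

```text
time_s: 6.2
tcp_pos: [0.5182, 0.1895, 0.1963]
eef_rot: [[0.005, 1.0, -0.004], [0.001, -0.004, -1.0], [-1.0, 0.005, -0.001]]
force: [1.1, -0.8, -0.2]
finger_gap: 0.946
```

Call:
send_rows:
  rows: [0,-8,46,0,0,0,0,-17,93,0,0,0,0,-25,140,0,0,0,0,-34,186,0,0,0,0,-42,232,0,0,0]

```text
time_s: 6.7
tcp_pos: [0.4736, -0.0435, 0.1945]
eef_rot: [[0.001, 1.0, -0.006], [-0.0, -0.006, -1.0], [-1.0, 0.001, 0.0]]
force: [0.9, -1.0, -0.3]
finger_gap: 0.954
```

Call:
send_rows:
  rows: [0,-9,46,0,0,0,0,-18,92,0,0,0,0,-26,138,0,0,0,0,-34,184,0,0,0,40,-34,184,0,0,0]

```text
time_s: 7.2
tcp_pos: [0.4412, -0.2328, 0.158]
eef_rot: [[0.01, 1.0, -0.012], [-0.009, -0.012, -1.0], [-1.0, 0.01, 0.009]]
force: [0.8, 0.8, -1.2]
finger_gap: 0.954
```

```bash
python3 - <<'E'
from h import *
s=state();print(s["time_s"],s["tcp_pos"],s["eef_rot"].round(4))
p,d=capture("top");cv2.imwrite("pics/t2.png",p[:,:,::-1])
cups(d,dict(L1=(.54,.31,.1),m1=(.44,-.226,.074),La=(.6,-.271,.088),m2=(.453,.208,.086)))
E
```

```text
7.2 [ 0.44116492 -0.2328492   0.15801806] [[ 0.0096  0.9999 -0.0118]
 [-0.0089 -0.0117 -0.9999]
 [-0.9999  0.0097  0.0088]]
L1 ctr [0.5373 0.3099] top z 0.1002 r 0.0331
m1 ctr [ 0.4396 -0.2248] top z 0.0739 r 0.0254
La ctr [ 0.6002 -0.2716] top z 0.0878 r 0.0329
m2 ctr [0.453  0.2082] top z 0.0863 r 0.0259
```

Call:
send_rows:
  rows: [20,0,0,0,0,0,60,0,0,0,0,0,95,0,0,0,0,0,112,0,0,0,0,0,112,0,0,0,0,0]

```text
time_s: 7.75
tcp_pos: [0.4378, -0.2239, 0.0404]
eef_rot: [[-0.005, 1.0, -0.005], [0.003, -0.005, -1.0], [-1.0, -0.005, -0.003]]
force: [0.6, -0.1, -0.5]
finger_gap: 0.949
```

Call:
send_rows:
  rows: [0,0,0,0,0,0,0,0,0,0,0,0,0,0,0,0,0,0,0,0,0,0,0,0,0,0,0,0,0,0]
  jaw: 0.4

```text
time_s: 8.25
tcp_pos: [0.4401, -0.2259, 0.0439]
eef_rot: [[0.003, 1.0, -0.006], [-0.002, -0.006, -1.0], [-1.0, 0.003, 0.002]]
force: [0.4, 2.3, 7.7]
finger_gap: 0.614
```

Call:
send_rows:
  rows: [-10,0,0,0,0,0,-30,0,0,0,0,0,-60,0,0,0,0,0,-100,0,0,0,0,0,-130,0,0,0,0,0]

```text
time_s: 8.75
tcp_pos: [0.4393, -0.2257, 0.1753]
eef_rot: [[0.002, 1.0, -0.006], [-0.001, -0.006, -1.0], [-1.0, 0.002, 0.001]]
force: [-0.3, -0.4, -0.7]
finger_gap: 0.606
```

Call:
send_rows:
  rows: [-30,5,-20,0,0,0,-30,15,-65,0,0,0,-30,25,-112,0,0,0,-30,37,-160,0,0,0,-30,49,-207,0,0,0]

```text
time_s: 9.25
tcp_pos: [0.4894, -0.017, 0.2035]
eef_rot: [[0.001, 1.0, -0.007], [-0.0, -0.007, -1.0], [-1.0, 0.001, 0.0]]
force: [0.0, -1.2, -1.4]
finger_gap: 0.608
```

Call:
send_rows:
  rows: [0,11,-48,0,0,0,0,22,-96,0,0,0,0,33,-144,0,0,0,0,43,-192,0,0,0,0,50,-222,0,0,0]

```text
time_s: 9.75
tcp_pos: [0.5407, 0.2061, 0.2032]
eef_rot: [[0.001, 1.0, -0.004], [0.001, -0.004, -1.0], [-1.0, 0.001, -0.001]]
force: [0.7, -1.2, -1.2]
finger_gap: 0.614
```

Call:
send_rows:
  rows: [20,0,0,0,0,0,60,0,0,0,0,0,100,0,0,0,0,0,130,0,0,0,0,0,138,0,0,0,0,0]

```text
time_s: 10.25
tcp_pos: [0.5387, 0.2023, 0.0617]
eef_rot: [[-0.006, 1.0, -0.006], [-0.002, -0.006, -1.0], [-1.0, -0.006, 0.002]]
force: [0.3, -0.1, -0.4]
finger_gap: 0.615
```

```bash
python3 - <<'E'
from h import *
s=state();print(s["time_s"],s["tcp_pos"],s["eef_rot"].round(4))
p,d=capture("top");cv2.imwrite("pics/t3.png",p[:,:,::-1])
cups(d,dict(L1=(.54,.31,.1),s1=(.44,-.226,.06),m2=(.453,.208,.086)))
s=state();print(s["time_s"],s["tcp_pos"],s["force"])
E
```

```text
10.25 [0.53868735 0.20230107 0.06166107] [[-0.0059  1.     -0.0062]
 [-0.0015 -0.0062 -1.    ]
 [-1.     -0.0059  0.0016]]
L1 none
s1 ctr [ 0.439  -0.2258] top z 0.0596 r 0.0191
m2 ctr [0.4551 0.1935] top z 0.0853 r 0.0137
10.3 [0.53935192 0.2023948  0.06224589] [-0.51361149 -0.38108756 -2.48754395]
```

View pics/t3.png

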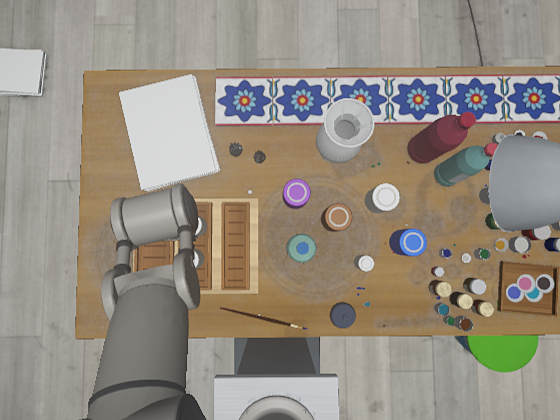

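The small cup s1 stands at (366,263), and the arm covers the rows. I set m1 down, release it and go back.

Call:
send_rows:
  rows: [3,0,0,0,0,0,5,0,0,0,0,0,6,0,0,0,0,0,7,0,0,0,0,0,7,0,0,0,0,0]

```text
time_s: 10.8
tcp_pos: [0.5411, 0.2029, 0.0578]
eef_rot: [[0.001, 1.0, -0.006], [0.0, -0.006, -1.0], [-1.0, 0.001, -0.0]]
force: [1.0, -0.8, -1.4]
finger_gap: 0.614
```

Call:
send_rows:
  rows: [1,0,0,0,0,0,1.5,0,0,0,0,0,2,0,0,0,0,0,2.5,0,0,0,0,0,2.5,0,0,0,0,0]

```text
time_s: 11.3
tcp_pos: [0.5409, 0.2029, 0.056]
eef_rot: [[0.001, 1.0, -0.006], [0.0, -0.006, -1.0], [-1.0, 0.001, -0.0]]
force: [-2.7, -0.1, 9.1]
finger_gap: 0.605
```

Call:
send_rows:
  rows: [0,0,0,0,0,0,0,0,0,0,0,0,0,0,0,0,0,0,0,0,0,0,0,0,0,0,0,0,0,0]
  jaw: 0.8

```text
time_s: 11.8
tcp_pos: [0.5408, 0.2028, 0.0546]
eef_rot: [[-0.0, 1.0, -0.006], [-0.0, -0.006, -1.0], [-1.0, -0.0, 0.0]]
force: [0.3, -0.1, -0.2]
finger_gap: 0.799
```

Call:
send_rows:
  rows: [-40,0,0,0,0,0,-85,0,0,0,0,0,-125,-5,25,0,0,0,-140,-16,71,0,0,0,-140,-27,118,0,0,0]

```text
time_s: 12.3
tcp_pos: [0.5142, 0.0844, 0.1977]
eef_rot: [[0.006, 1.0, -0.004], [-0.0, -0.004, -1.0], [-1.0, 0.006, 0.0]]
force: [0.5, -1.1, -0.4]
finger_gap: 0.799
```

Call:
send_rows:
  rows: [0,-10,47,0,0,0,0,-21,94,0,0,0,0,-32,141,0,0,0,0,-43,188,0,0,0,0,-54,235,0,0,0]

```text
time_s: 12.8
tcp_pos: [0.4569, -0.1514, 0.195]
eef_rot: [[0.001, 1.0, -0.006], [-0.0, -0.006, -1.0], [-1.0, 0.001, 0.0]]
force: [-0.0, -0.4, 0.0]
finger_gap: 0.796
```

Call:
send_rows:
  rows: [0,-10,40,0,0,0,0,-18,76,0,0,0,30,-18,76,0,0,0,60,-18,76,0,0,0,80,-18,76,0,0,0]

```text
time_s: 13.3
tcp_pos: [0.4383, -0.2256, 0.1131]
eef_rot: [[-0.001, 1.0, -0.007], [0.001, -0.007, -1.0], [-1.0, -0.001, -0.001]]
force: [-0.5, 0.2, -1.0]
finger_gap: 0.801
```

```bash
python3 - <<'E'
from h import *
s=state();print(s["time_s"],s["tcp_pos"],s["eef_rot"].round(4))
p,d=capture("top")
cups(d,dict(L1=(.54,.31,.1),m1=(.541,.203,.086),s1=(.44,-.226,.06),La=(.6,-.271,.088),m2=(.453,.208,.086)))
E
```

```text
13.3 [ 0.43829964 -0.22560459  0.11308693] [[-0.0014  1.     -0.0075]
 [ 0.001  -0.0075 -1.    ]
 [-1.     -0.0014 -0.001 ]]
L1 ctr [0.5375 0.3098] top z 0.1004 r 0.0331
m1 ctr [0.5384 0.201 ] top z 0.0862 r 0.0260
s1 ctr [ 0.44   -0.2214] top z 0.0594 r 0.0161
La ctr [ 0.6003 -0.2718] top z 0.0877 r 0.0329
m2 ctr [0.4528 0.2081] top z 0.0860 r 0.0260
```

Call:
send_rows:
  rows: [35,0,0,0,0,0,65,0,0,0,0,0,78,0,0,0,0,0,80,0,0,0,0,0,80,0,0,0,0,0]

```text
time_s: 13.85
tcp_pos: [0.4395, -0.2257, 0.0353]
eef_rot: [[0.0, 1.0, -0.006], [-0.0, -0.006, -1.0], [-1.0, 0.0, 0.0]]
force: [-0.6, -0.3, 0.4]
finger_gap: 0.8
```

Call:
send_rows:
  rows: [0,0,0,0,0,0,0,0,0,0,0,0,0,0,0,0,0,0,0,0,0,0,0,0,0,0,0,0,0,0]
  jaw: 0.2

```text
time_s: 14.35
tcp_pos: [0.4399, -0.226, 0.0361]
eef_rot: [[0.002, 1.0, -0.006], [-0.002, -0.006, -1.0], [-1.0, 0.002, 0.002]]
force: [-0.4, 0.7, 6.2]
finger_gap: 0.452
```

Call:
send_rows:
  rows: [-10,0,0,0,0,0,-40,0,0,0,0,0,-85,0,0,0,0,0,-125,0,0,0,0,0,-155,0,0,0,0,0]

```text
time_s: 14.85
tcp_pos: [0.4395, -0.2257, 0.1934]
eef_rot: [[0.003, 1.0, -0.006], [-0.002, -0.006, -1.0], [-1.0, 0.003, 0.002]]
force: [0.6, -0.6, -1.4]
finger_gap: 0.454
```

Call:
send_rows:
  rows: [0,9,-35,0,0,0,0,21,-80,0,0,0,0,33,-126,0,0,0,0,45,-172,0,0,0,0,57,-218,0,0,0]

```text
time_s: 15.35
tcp_pos: [0.4976, -0.0061, 0.1909]
eef_rot: [[0.001, 1.0, -0.007], [-0.0, -0.007, -1.0], [-1.0, 0.001, 0.0]]
force: [0.9, -0.3, 0.4]
finger_gap: 0.457
```

Call:
send_rows:
  rows: [0,12,-46,0,0,0,0,23,-85,0,0,0,0,29,-108,0,0,0,30,29,-108,0,0,0,70,29,-108,0,0,0]

```text
time_s: 15.85
tcp_pos: [0.5288, 0.1011, 0.1216]
eef_rot: [[0.006, 1.0, -0.004], [0.0, -0.004, -1.0], [-1.0, 0.006, -0.0]]
force: [0.6, -0.9, -1.4]
finger_gap: 0.453
```

Call:
send_rows:
  rows: [30,0,0,0,0,0,55,0,0,0,0,0,65,0,0,0,0,0,69,0,0,0,0,0,69,0,0,0,0,0]

```text
time_s: 16.35
tcp_pos: [0.5277, 0.0999, 0.0515]
eef_rot: [[0.001, 1.0, -0.006], [-0.0, -0.006, -1.0], [-1.0, 0.001, 0.0]]
force: [-0.1, 0.3, -1.1]
finger_gap: 0.455
```

Call:
send_rows:
  rows: [1,0,0,0,0,0,2,0,0,0,0,0,2,0,0,0,0,0,2,0,0,0,0,0,2,0,0,0,0,0]

```text
time_s: 16.85
tcp_pos: [0.5273, 0.0999, 0.049]
eef_rot: [[0.0, 1.0, -0.006], [-0.0, -0.006, -1.0], [-1.0, 0.0, 0.0]]
force: [-0.3, 0.2, -0.8]
finger_gap: 0.451
```

Call:
send_rows:
  rows: [0.5,0,0,0,0,0,1,0,0,0,0,0,1.5,0,0,0,0,0,1.5,0,0,0,0,0,1.5,0,0,0,0,0]

```text
time_s: 17.35
tcp_pos: [0.5273, 0.1, 0.0481]
eef_rot: [[0.001, 1.0, -0.006], [-0.0, -0.006, -1.0], [-1.0, 0.001, 0.0]]
force: [-2.3, -0.6, 8.4]
finger_gap: 0.452
```

```bash
python3 - <<'E'
from h import *
np.set_printoptions(precision=3,suppress=True)
for n in("top0","scene1"):
    k=n[:-1];P=cloud(k,np.load(n+".npz")["d"]).reshape(-1,3)
    m=(P[:,2]>.2)&(P[:,2]<.7)&(P[:,1]<-.3)&(P[:,0]>.4)&(P[:,0]<.9); q=P[m]; print(k,m.sum(),np.percentile(q,[0,2,50,98,100],axis=0))
    for a in np.arange(-.5,-.3,.025):
        r=q[(q[:,1]>a)&(q[:,1]<=a+.025)]
        if len(r)>8: print(round(a,3),len(r),"x",np.percentile(r[:,0],[3,97]),"z",np.percentile(r[:,2],[3,97]))
E
```

```text
top 6974 [[ 0.509 -0.497  0.2  ]
 [ 0.517 -0.476  0.207]
 [ 0.597 -0.425  0.376]
 [ 0.744 -0.378  0.41 ]
 [ 0.767 -0.365  0.414]]
-0.5 168 x [0.518 0.692] z [0.213 0.397]
-0.475 1466 x [0.516 0.691] z [0.211 0.412]
-0.45 1865 x [0.515 0.673] z [0.328 0.407]
-0.425 1931 x [0.524 0.726] z [0.26  0.394]
-0.4 1454 x [0.544 0.753] z [0.206 0.376]
-0.375 90 x [0.721 0.753] z [0.2   0.215]
scene 8354 [[ 0.439 -0.715  0.249]
 [ 0.513 -0.69   0.273]
 [ 0.552 -0.514  0.369]
 [ 0.599 -0.397  0.475]
 [ 0.635 -0.3    0.497]]
-0.5 1147 x [0.516 0.596] z [0.269 0.415]
-0.475 986 x [0.512 0.604] z [0.285 0.413]
-0.45 720 x [0.511 0.599] z [0.301 0.407]
-0.425 454 x [0.517 0.599] z [0.319 0.395]
-0.4 196 x [0.534 0.622] z [0.337 0.377]
```

Call:
send_rows:
  rows: [0,0,0,0,0,0,0,0,0,0,0,0,0,0,0,0,0,0,0,0,0,0,0,0,0,0,0,0,0,0]
  jaw: 0.65

```text
time_s: 17.85
tcp_pos: [0.5272, 0.0999, 0.0471]
eef_rot: [[-0.0, 1.0, -0.006], [-0.0, -0.006, -1.0], [-1.0, -0.0, 0.0]]
force: [0.7, -0.9, 0.2]
finger_gap: 0.649
```

Call:
send_rows:
  rows: [-40,0,0,0,0,0,-85,0,0,0,0,0,-125,5,25,0,0,0,-148,14,70,0,0,0,-148,24,117,0,0,0]

```text
time_s: 18.35
tcp_pos: [0.5524, -0.0179, 0.1995]
eef_rot: [[0.008, 1.0, -0.004], [-0.001, -0.004, -1.0], [-1.0, 0.008, 0.001]]
force: [1.1, 0.5, -0.8]
finger_gap: 0.649
```

Call:
send_rows:
  rows: [0,9,45,0,0,0,0,18,90,0,0,0,0,27,135,0,0,0,0,36,180,0,0,0,0,44,218,0,0,0]
  jaw: 1

```text
time_s: 18.85
tcp_pos: [0.5931, -0.238, 0.1951]
eef_rot: [[-0.0, 1.0, -0.007], [-0.0, -0.007, -1.0], [-1.0, -0.0, 0.0]]
force: [0.0, -0.2, -0.1]
finger_gap: 1.003
```

Call:
send_rows:
  rows: [0,5,22,0,0,0,0,7,37,0,0,0,0,7,37,0,0,0,30,7,37,0,0,0,60,7,37,0,0,0]

```text
time_s: 19.35
tcp_pos: [0.6004, -0.2712, 0.1357]
eef_rot: [[0.002, 1.0, -0.005], [-0.001, -0.005, -1.0], [-1.0, 0.002, 0.001]]
force: [-0.4, -0.0, -0.2]
finger_gap: 0.999
```

```bash
python3 - <<'E'
from h import *
s=state();print(s["time_s"],s["tcp_pos"],s["eef_rot"].round(4))
p,d=capture("top");cv2.imwrite("pics/t4.png",p[:,:,::-1])
cups(d,dict(L1=(.54,.31,.1),m1=(.541,.203,.086),s1=(.527,.1,.072),m2=(.453,.208,.086)))
s=state();print(s["time_s"],s["tcp_pos"])
E
```

```text
19.35 [ 0.60038091 -0.27120793  0.13572965] [[ 2.1e-03  1.0e+00 -5.2e-03]
 [-8.0e-04 -5.2e-03 -1.0e+00]
 [-1.0e+00  2.1e-03  8.0e-04]]
L1 ctr [0.5374 0.3098] top z 0.1004 r 0.0331
m1 ctr [0.5384 0.201 ] top z 0.0862 r 0.0260
s1 ctr [0.5253 0.0991] top z 0.0719 r 0.0188
m2 ctr [0.4529 0.2081] top z 0.0863 r 0.0260
19.4 [ 0.59762109 -0.26951266  0.12922599]
```

View pics/t4.png

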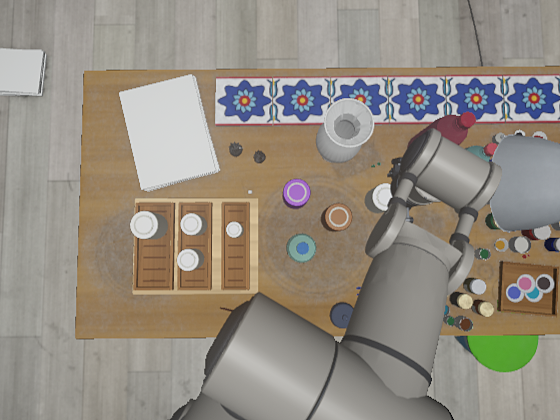

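The placed cups sit well: large at (144,224), medium at (191,223) and (188,259), small at (234,229). The wrist at (455,170) looks close to the lamp at (497,180), so I check that clearance before descending.

```bash
python3 - <<'E'
from h import *
np.set_printoptions(precision=3,suppress=True)
p,d=capture("top");P=cloud("top",d)
for v in (145,160,170,180,190,200,210,220): print(v,[(u,*(P[v,u]*1000).round().astype(int)) for u in (430,460,480,486,490,494,498,504)])
q,e=capture("scene");cv2.imwrite("pics/s2.png",q[:,:,::-1])
print(state()["tcp_pos"],state()["joint_positions"])
E
```

```text
145 [(430, np.int64(633), np.int64(-233), np.int64(477)), (460, np.int64(749), np.int64(-501), np.int64(1)), (480, np.int64(749), np.int64(-556), np.int64(0)), (486, np.int64(699), np.int64(-463), np.int64(202)), (490, np.int64(696), np.int64(-465), np.int64(214)), (494, np.int64(697), np.int64(-475), np.int64(211)), (498, np.int64(662), np.int64(-404), np.int64(351)), (504, np.int64(661), np.int64(-411), np.int64(357))]
160 [(430, np.int64(611), np.int64(-233), np.int64(473)), (460, np.int64(611), np.int64(-278), np.int64(471)), (480, np.int64(671), np.int64(-460), np.int64(179)), (486, np.int64(671), np.int64(-473), np.int64(180)), (490, np.int64(702), np.int64(-566), np.int64(26)), (494, np.int64(633), np.int64(-388), np.int64(363)), (498, np.int64(632), np.int64(-394), np.int64(366)), (504, np.int64(631), np.int64(-400), np.int64(374))]
170 [(430, np.int64(597), np.int64(-234), np.int64(470)), (460, np.int64(596), np.int64(-275), np.int64(476)), (480, np.int64(596), np.int64(-307), np.int64(471)), (486, np.int64(597), np.int64(-317), np.int64(469)), (490, np.int64(596), np.int64(
[... 1686 characters left out ...]
np.int64(573), np.int64(-570), np.int64(5)), (494, np.int64(547), np.int64(-392), np.int64(348)), (498, np.int64(546), np.int64(-397), np.int64(351)), (504, np.int64(546), np.int64(-404), np.int64(357))]
220 [(430, np.int64(548), np.int64(-414), np.int64(-1)), (460, np.int64(524), np.int64(-279), np.int64(461)), (480, np.int64(494), np.int64(-9), np.int64(1043)), (486, np.int64(546), np.int64(-555), np.int64(12)), (490, np.int64(545), np.int64(-555), np.int64(32)), (494, np.int64(544), np.int64(-559), np.int64(42)), (498, np.int64(529), np.int64(-404), np.int64(337)), (504, np.int64(529), np.int64(-410), np.int64(345))]
[ 0.599 -0.27   0.134] [-30.984  38.812  72.46    0.014  69.004 -30.705]
```

View pics/s2.png

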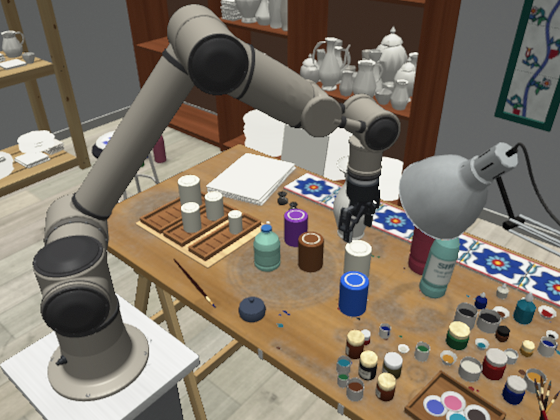

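The wrist edge is at y=-0.336 and the lamp edge at y=-0.385, which leaves about 5 cm. The scene view shows the hand at (358,210) squarely over La. I descend, grip and lift.

Call:
send_rows:
  rows: [35,0,0,0,0,0,65,0,0,0,0,0,80,0,0,0,0,0,82,0,0,0,0,0,82,0,0,0,0,0]

```text
time_s: 20.0
tcp_pos: [0.6007, -0.2727, 0.0548]
eef_rot: [[0.002, 1.0, -0.006], [-0.001, -0.006, -1.0], [-1.0, 0.002, 0.001]]
force: [-0.3, 0.5, 0.3]
finger_gap: 1.002
```

Call:
send_rows:
  rows: [0,0,0,0,0,0,0,0,0,0,0,0,0,0,0,0,0,0,0,0,0,0,0,0,0,0,0,0,0,0]
  jaw: 0.6

```text
time_s: 20.5
tcp_pos: [0.6012, -0.2732, 0.0557]
eef_rot: [[0.004, 1.0, -0.006], [-0.002, -0.006, -1.0], [-1.0, 0.004, 0.002]]
force: [0.5, 0.5, 6.7]
finger_gap: 0.772
```

Call:
send_rows:
  rows: [-10,0,0,0,0,0,-35,0,0,0,0,0,-75,0,0,0,0,0,-115,0,0,0,0,0,-155,0,0,0,0,0]

```text
time_s: 21.0
tcp_pos: [0.5994, -0.2724, 0.2103]
eef_rot: [[-0.0, 1.0, -0.006], [0.0, -0.006, -1.0], [-1.0, -0.0, -0.0]]
force: [1.6, -0.6, -1.9]
finger_gap: 0.77
```

Call:
send_rows:
  rows: [0,-9,-30,0,0,0,0,-22,-77,0,0,0,0,-36,-124,0,0,0,0,-49,-171,0,0,0,0,-62,-217,0,0,0]

```text
time_s: 21.5
tcp_pos: [0.5382, -0.0535, 0.209]
eef_rot: [[0.0, 1.0, -0.007], [-0.0, -0.007, -1.0], [-1.0, 0.0, 0.0]]
force: [1.2, -0.1, -1.2]
finger_gap: 0.768
```

Call:
send_rows:
  rows: [0,-13,-47,0,0,0,0,-27,-94,0,0,0,0,-40,-140,0,0,0,0,-54,-187,0,0,0,0,-67,-234,0,0,0]

```text
time_s: 22.0
tcp_pos: [0.4727, 0.1809, 0.2091]
eef_rot: [[0.001, 1.0, -0.007], [-0.0, -0.007, -1.0], [-1.0, 0.001, 0.0]]
force: [1.5, -0.1, -1.4]
finger_gap: 0.77
```

Call:
send_rows:
  rows: [0,-13,-47,0,0,0,0,-27,-92,0,0,0,0,-38,-130,0,0,0,30,-38,-130,0,0,0,60,-38,-130,0,0,0]

```text
time_s: 22.5
tcp_pos: [0.4363, 0.3111, 0.1488]
eef_rot: [[0.003, 1.0, -0.003], [0.001, -0.003, -1.0], [-1.0, 0.003, -0.001]]
force: [0.1, -0.8, -1.9]
finger_gap: 0.773
```

```bash
python3 - <<'E'
from h import *
p,d=capture("top")
cups(d,dict(s2=(.6,-.2717,.06)))
s=state();print(s["time_s"],s["tcp_pos"])
E
```

```text
s2 ctr [ 0.5995 -0.2715] top z 0.0596 r 0.0189
22.55 [0.43368164 0.30890859 0.1433209 ]
```

Call:
send_rows:
  rows: [30,0,0,0,0,0,60,0,0,0,0,0,72,0,0,0,0,0,77,0,0,0,0,0,77,0,0,0,0,0]

```text
time_s: 23.05
tcp_pos: [0.437, 0.3095, 0.0719]
eef_rot: [[0.0, 1.0, -0.007], [0.0, -0.007, -1.0], [-1.0, 0.0, -0.0]]
force: [0.0, 0.3, -1.2]
finger_gap: 0.769
```

Call:
send_rows:
  rows: [1,0,0,0,0,0,2,0,0,0,0,0,2.5,0,0,0,0,0,2.5,0,0,0,0,0,2.5,0,0,0,0,0]

```text
time_s: 23.55
tcp_pos: [0.4366, 0.3095, 0.069]
eef_rot: [[0.0, 1.0, -0.006], [0.0, -0.006, -1.0], [-1.0, 0.0, -0.0]]
force: [0.0, 0.1, -2.0]
finger_gap: 0.768
```

Call:
send_rows:
  rows: [0.5,0,0,0,0,0,1,0,0,0,0,0,1.5,0,0,0,0,0,2,0,0,0,0,0,2,0,0,0,0,0]

```text
time_s: 24.05
tcp_pos: [0.4365, 0.3096, 0.0677]
eef_rot: [[0.0, 1.0, -0.006], [0.0, -0.006, -1.0], [-1.0, 0.0, -0.0]]
force: [-3.1, -0.5, 9.2]
finger_gap: 0.769
```

Call:
send_rows:
  rows: [0,0,0,0,0,0,0,0,0,0,0,0,0,0,0,0,0,0,0,0,0,0,0,0,0,0,0,0,0,0]
  jaw: 0.95

```text
time_s: 24.55
tcp_pos: [0.4365, 0.3095, 0.0667]
eef_rot: [[-0.0, 1.0, -0.006], [-0.0, -0.006, -1.0], [-1.0, -0.0, 0.0]]
force: [-1.1, -0.2, -0.1]
finger_gap: 0.95
```

Call:
send_rows:
  rows: [-40,0,0,0,0,0,-85,0,0,0,0,0,-125,6,21,0,0,0,-130,19,66,0,0,0,-130,32,112,0,0,0]

```text
time_s: 25.05
tcp_pos: [0.4688, 0.1969, 0.1988]
eef_rot: [[0.004, 1.0, -0.004], [0.001, -0.004, -1.0], [-1.0, 0.004, -0.001]]
force: [-0.7, -0.1, -0.9]
finger_gap: 0.948
```

Call:
send_rows:
  rows: [0,13,47,0,0,0,0,27,94,0,0,0,0,40,140,0,0,0,0,54,187,0,0,0,0,67,234,0,0,0]
  jaw: 0.8

```text
time_s: 25.55
tcp_pos: [0.5336, -0.0391, 0.1969]
eef_rot: [[0.0, 1.0, -0.006], [-0.0, -0.006, -1.0], [-1.0, 0.0, 0.0]]
force: [0.5, 0.6, -1.2]
finger_gap: 0.796
```

Call:
send_rows:
  rows: [0,13,46,0,0,0,0,26,92,0,0,0,0,40,138,0,0,0,0,53,184,0,0,0,0,65,226,0,0,0]

```text
time_s: 26.05
tcp_pos: [0.5971, -0.2659, 0.1966]
eef_rot: [[-0.0, 1.0, -0.007], [-0.0, -0.007, -1.0], [-1.0, -0.0, 0.0]]
force: [0.3, -0.0, 0.4]
finger_gap: 0.796
```

Call:
send_rows:
  rows: [0,2,8,0,0,0,0,2,8,0,0,0,30,2,8,0,0,0,60,2,8,0,0,0,80,2,8,0,0,0]

```text
time_s: 26.55
tcp_pos: [0.598, -0.269, 0.115]
eef_rot: [[-0.002, 1.0, -0.005], [0.002, -0.005, -1.0], [-1.0, -0.002, -0.002]]
force: [-0.5, 0.6, 0.3]
finger_gap: 0.799
```

```bash
python3 - <<'E'
from h import *
s=state();print(s["time_s"],s["tcp_pos"])
p,d=capture("top")
cups(d,dict(L1=(.54,.31,.1),L2=(.435,.31,.1),m1=(.541,.203,.086),s1=(.527,.1,.072),m2=(.453,.208,.086)))
s=state();print(s["time_s"],s["tcp_pos"])
E
```

```text
26.55 [ 0.59798716 -0.26899334  0.11495795]
L1 ctr [0.5373 0.3099] top z 0.1003 r 0.0331
L2 ctr [0.4344 0.3081] top z 0.1002 r 0.0331
m1 ctr [0.5385 0.201 ] top z 0.0861 r 0.0261
s1 ctr [0.5252 0.099 ] top z 0.0722 r 0.0188
m2 ctr [0.4529 0.2081] top z 0.0862 r 0.0260
26.6 [ 0.59670439 -0.26821648  0.11172136]
```

Call:
send_rows:
  rows: [35,0,0,0,0,0,65,0,0,0,0,0,78,0,0,0,0,0,80,0,0,0,0,0,80,0,0,0,0,0]

```text
time_s: 27.1
tcp_pos: [0.5996, -0.2713, 0.038]
eef_rot: [[0.001, 1.0, -0.006], [-0.001, -0.006, -1.0], [-1.0, 0.001, 0.001]]
force: [0.8, -0.1, 0.3]
finger_gap: 0.801
```

Call:
send_rows:
  rows: [0,0,0,0,0,0,0,0,0,0,0,0,0,0,0,0,0,0,0,0,0,0,0,0,0,0,0,0,0,0]
  jaw: 0.2

```text
time_s: 27.6
tcp_pos: [0.5998, -0.272, 0.0387]
eef_rot: [[0.003, 1.0, -0.006], [-0.002, -0.006, -1.0], [-1.0, 0.003, 0.002]]
force: [0.4, 0.9, 5.7]
finger_gap: 0.446
```

Call:
send_rows:
  rows: [-10,0,0,0,0,0,-40,0,0,0,0,0,-85,0,0,0,0,0,-125,0,0,0,0,0,-155,0,0,0,0,0]

```text
time_s: 28.1
tcp_pos: [0.5993, -0.2718, 0.1955]
eef_rot: [[0.003, 1.0, -0.006], [-0.002, -0.006, -1.0], [-1.0, 0.003, 0.002]]
force: [1.2, -0.1, -0.2]
finger_gap: 0.449
```

Call:
send_rows:
  rows: [0,-14,-33,0,0,0,0,-32,-78,0,0,0,0,-50,-123,0,0,0,0,-68,-168,0,0,0,0,-86,-212,0,0,0]

```text
time_s: 28.6
tcp_pos: [0.5131, -0.0574, 0.1924]
eef_rot: [[0.001, 1.0, -0.007], [-0.0, -0.007, -1.0], [-1.0, 0.001, 0.0]]
force: [0.2, 0.7, -0.8]
finger_gap: 0.447
```

Call:
send_rows:
  rows: [0,-18,-44,0,0,0,0,-36,-88,0,0,0,0,-54,-132,0,0,0,0,-65,-158,0,0,0,20,-65,-158,0,0,0]

```text
time_s: 29.1
tcp_pos: [0.4501, 0.1024, 0.1742]
eef_rot: [[0.005, 1.0, -0.002], [0.001, -0.002, -1.0], [-1.0, 0.005, -0.001]]
force: [0.9, -0.1, -0.4]
finger_gap: 0.447
```

Call:
send_rows:
  rows: [30,0,0,0,0,0,70,0,0,0,0,0,105,0,0,0,0,0,117,0,0,0,0,0,117,0,0,0,0,0]

```text
time_s: 29.6
tcp_pos: [0.449, 0.0993, 0.0535]
eef_rot: [[-0.004, 1.0, -0.006], [-0.0, -0.006, -1.0], [-1.0, -0.004, 0.0]]
force: [0.5, -0.4, -1.4]
finger_gap: 0.449
```

Call:
send_rows:
  rows: [0.5,0,0,0,0,0,1,0,0,0,0,0,1.5,0,0,0,0,0,2,0,0,0,0,0,2,0,0,0,0,0]

```text
time_s: 30.1
tcp_pos: [0.4504, 0.0994, 0.0532]
eef_rot: [[0.001, 1.0, -0.006], [-0.0, -0.006, -1.0], [-1.0, 0.001, 0.0]]
force: [-0.5, -0.9, -0.7]
finger_gap: 0.45
```

Call:
send_rows:
  rows: [0.8,0,0,0,0,0,1.5,0,0,0,0,0,2.3,0,0,0,0,0,3,0,0,0,0,0,3,0,0,0,0,0]

```text
time_s: 30.6
tcp_pos: [0.4502, 0.0994, 0.0507]
eef_rot: [[0.0, 1.0, -0.006], [-0.0, -0.006, -1.0], [-1.0, 0.0, 0.0]]
force: [-4.0, 0.1, 11.2]
finger_gap: 0.451
```

Call:
send_rows:
  rows: [0,0,0,0,0,0,0,0,0,0,0,0,0,0,0,0,0,0,0,0,0,0,0,0,0,0,0,0,0,0]
  jaw: 0.65

```text
time_s: 31.1
tcp_pos: [0.4502, 0.0993, 0.0497]
eef_rot: [[-0.0, 1.0, -0.006], [-0.0, -0.006, -1.0], [-1.0, -0.0, 0.0]]
force: [0.5, -0.4, -0.7]
finger_gap: 0.649
```

Call:
send_rows:
  rows: [-40,0,0,0,0,0,-85,0,0,0,0,0,-130,0,0,0,0,0,-165,0,30,0,0,0,-170,0,75,0,0,0]

```text
time_s: 31.6
tcp_pos: [0.4518, 0.0247, 0.2242]
eef_rot: [[0.009, 1.0, -0.002], [-0.001, -0.002, -1.0], [-1.0, 0.009, 0.001]]
force: [1.4, -0.2, -0.5]
finger_gap: 0.648
```

Call:
send_rows:
  rows: [0,0,45,0,0,0,0,0,90,0,0,0,0,0,135,0,0,0,0,0,170,0,0,0,0,0,170,0,0,0]

```text
time_s: 32.1
tcp_pos: [0.4486, -0.1494, 0.2196]
eef_rot: [[0.0, 1.0, -0.011], [-0.001, -0.011, -1.0], [-1.0, 0.0, 0.001]]
force: [0.0, 1.1, -0.0]
finger_gap: 0.65
```

Call:
send_rows:
  rows: [0,0,0,0,0,0,0,0,0,0,0,0,0,0,0,0,0,0,0,0,0,0,0,0,0,0,0,0,0,0]

```text
time_s: 32.6
tcp_pos: [0.4488, -0.1449, 0.2199]
eef_rot: [[0.0, 1.0, -0.005], [-0.0, -0.005, -1.0], [-1.0, 0.0, 0.0]]
force: [-0.4, 0.1, 0.5]
finger_gap: 0.653
```

```bash
python3 - <<'E'
from h import *
s=state();print(s["time_s"],s["tcp_pos"],s["force"])
p,d=capture("top");cv2.imwrite("pics/t5.png",p[:,:,::-1])
cups(d,dict(L1=(.54,.31,.1),L2=(.435,.31,.1),m1=(.541,.203,.086),m2=(.453,.208,.086),s1=(.527,.1,.072),s2=(.45,.1,.072)))
E
```

```text
32.6 [ 0.44879933 -0.14488931  0.21992805] [-0.38276991  0.14328047  0.49127986]
L1 ctr [0.5373 0.3099] top z 0.1003 r 0.0331
L2 ctr [0.4345 0.308 ] top z 0.1005 r 0.0331
m1 ctr [0.5385 0.2011] top z 0.0862 r 0.0259
m2 ctr [0.4529 0.2082] top z 0.0861 r 0.0260
s1 ctr [0.5252 0.099 ] top z 0.0718 r 0.0188
s2 ctr [0.4482 0.0983] top z 0.0719 r 0.0186
```

View pics/t5.png

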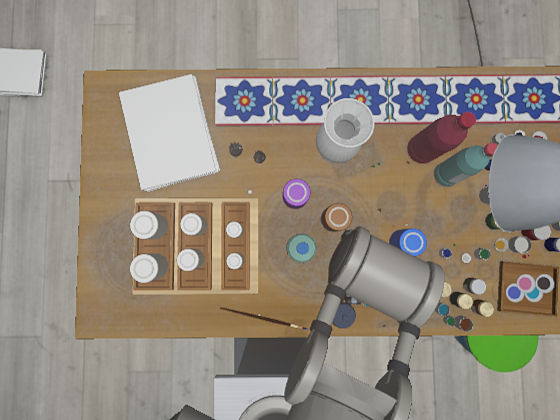

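The final top view shows all six cups in their rows: large at (144,225) and (144,268), medium at (191,223) and (188,259), small at (234,230) and (234,261). The bottle (301,248), the vase and the coloured cups have not moved.

```bash
python3 -c "
from plant import *
print(finish_job())"
```

```text
the job is handed in; nothing more can be done
None
```

The job is done and handed in at about 32.7 s. Both nests are apart, and all six cups stand upside down in the draining row for their size.

I lifted each large cup off its nest, then moved medium_1, small_1 and small_2 one at a time. I lowered each cup until I felt contact before letting go. Medium_1 stands beside medium_2, which I left where it was.

**Last checks (top camera):**

| Row | Cups placed | Cup-top height | Expected height |
|---|---|---|---|
| Large | 2 | 0.100 m | 0.100 m |
| Medium | 1, plus medium_2 | 0.086 m | 0.086 m |
| Small | 2 | 0.072 m | 0.072 m |

- **Position:** every cup is within about 4 mm of its row's centre line, inside the 8 mm of room on each side.
- **Other objects:** in the picture the bottle, the vase and the coloured look-alike cups were where they started.
- **Forces:** the highest reading I saw at the end of a move was about 11 N.
- **Disagreement:** camera and arm positions differed by about 2 mm, which is within the calibration. No check failed.

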